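# Seat the pattern roller in the V-cradle against its stop

### The arm

A 7-joint arm with a two-finger parallel gripper is mounted at the origin on the work surface; the furniture and walls round the work are solid. World frame = base frame: x ahead of the robot, y to its left, z up, the work surface at z = 0. Lengths are in m, angles in rad, forces in N, time in s.
With the tool pointing down it reaches from about 0.375 to 0.925 m from the base axis. Payload 3.1 kg.
Tool frame: the origin (TCP) lies between the finger pads; the fingertips stand bot.tips_ahead ahead of it and the grasp point (between the pads) lies 5 mm behind it (bot.tips_ahead is the distance from the TCP to the fingertips, in m); z points along the fingers, y is the direction in which the jaws open and shut (so a half turn about z gives the same grasp; the last joint's range is limited). The gripper opens to 85 mm and grips with 20 to 120 N. Pads are 22 mm wide; open, the fingers measure 114 mm over their backs; the gripper's body (76 mm by 85 mm) begins 54 mm behind the grasp point. The pads swing forward as they close: fully open they stand 13 mm farther back than shut.
Start: joints at [1.234, 0.383, 0.044, 1.598, -0.018, 1.161, -0.05], TCP at [0.154, -0.632, 0.245] pointing down, gripper open.
Joint ranges: [-2.61, 2.61], [-0.41, 2.15], [-1.48, 1.57], [0, 2.5], [-1.57, 4.71], [0.05, 1.97], [-2.85, 2.85]. Speed limits (rad/s): [2.79, 2.79, 3.14, 3.14, 3.14, 3.14, 3.14].

### API

Orientations are given as a unit quaternion [w, x, y, z].
In Python, from bench import bot gives the robot as it stands. The module is installed in compiled form; this text tells all that it offers. Calls block until the motion is done:
- bot.movep(position, orientation): joint-space move of the TCP to a pose.
- bot.line_to(position, ori=None, velocity=0.15, force_limit=None): straight line of the TCP; ori=None keeps the orientation; velocity is the mean speed in m/s. With force_limit (N) it stops when the force on the tool has changed by that much, and returns True; else False.
- bot.set_joints(angles): joint-space move.
- bot.move_gripper(opening): finger opening in m; the grip force is fixed at half the most; returns when the fingers have stopped.
- bot.hold(seconds).
- bot.ik(position, orientation): joint angles nearest the present ones, or None.
- bot.state(): the state.
- bot.capture(name): name is "scene" or "top" or "wrist"; returns the picture (384x512x3 uint8, red, green, blue); there is no depth.
- bot.camera_params(name): a dict with "K" (3x3 intrinsics, pixels), "pose" (4x4, takes a point from camera to world coordinates); the wrist camera has in their place "hand_eye" (4x4, takes a point from camera to tool coordinates, whose origin is the TCP and whose axes are the flange's). Camera axes: x right, y down, z forward; pixel columns grow to the right and rows downward; lengths in m; the calibration is good to about 2 mm. A picture is of the moment at which its call begins: read the wrist's pose just before it. camera_params takes no time and is no camera call.
A pose or a line that the arm cannot do raises bot.IKError and nothing moves.
- bot.sign_off(): hands the job in, once; it reports no verdict.
The state is a dict: "time": time; "joints": joint angles; "qvel": joint speeds; "joint_torque": joint torques, N m; "position": TCP position; "tcp_rot": TCP orientation; "wrist_force": force on the tool from outside, world axes, zero at the start; "wrist_torque": the same for the moment, N m; "width": finger opening in m.
Only numpy, scipy, OpenCV 4.12 (cv2) and the standard library are available. Lean on these libraries where they do the work, as an engineer would, in place of code of your own. Each camera call takes 0.05 s, during which the arm holds its last target.

### The job

Take the terracotta pattern roller off its dowel rest, lay it gently in the V of the wooden carving jig, and push it along the V until its end sits home on the steel stop screw: press it firmly enough to drive the sprung nose right in and hold that for a moment, but never hard, as the fired clay chips. Leave the roller there on both flanks and against the stop, and do not disturb the cup, tumbler and wooden rib that stand around.

Things in the scene. Friction and masses are not known exactly. Their poses are not given: they have to be found in the camera images.
- roller_center (a point): Centre of the loose terracotta roller: a cylinder 48 mm in diameter and 80 mm long with shallow ring grooves, about 0.2 to 0.33 kg. Its x axis is the cylinder axis (both ends alike). At the start it lies level across two dowels of the rest, its centre 37 mm above the table and the dowel tops 18 mm above the table.
- roller: The same roller; origin on its surface, 24 mm below its centre at the start. Sliding it along the V takes 1 to 3 N of friction; home, with the nose right in and the end on the rigid collar, is felt as a sharp rise above that. It must be pressed on the stop with at least 5 N for 0.3 s, never with more than 20 N.
- jig: Fixed carving jig: plywood base 150 x 76 x 8 mm with a wooden V and a stop post. Origin on the table under the V; x runs along the V towards the stop, z up. The V spans x = -45 to +30 mm. A roller resting in it has its centre at y = 0, 48 mm above the table. The -x end is open for pushing on the roller's end; lay the roller with its centre near x = -20 mm to clear the stop.
- flank_left: Wooden flank of the V on the +y side, fixed to the jig (same origin and axes as the jig). The flanks slope at 45 degrees, 90 degrees between them; their tops are 35 mm above the table and 31 mm out from the middle. No flank may be loaded with more than 30 N.
- flank_right: Wooden flank of the V on the -y side, fixed to the jig (same origin and axes as the jig).
- stop: Stop post, fixed to the jig (same origin and axes), 62 mm tall, front face at x = +72 mm. At 48 mm height a steel set screw points out of it to -x, ending in a flat collar 22 mm across; from that a sprung nose 12 mm across stands 3 mm proud and gives at under 1 N. The screw is set anew each time: collar face at x = +40 to +56 mm, not measured, to be found by feel.
- bisque_cup: Unglazed cup, 68 mm wide and 62 mm tall, standing loose on the table; origin at the middle of its foot. Leave it alone.
- green_tumbler: Green tumbler, 65 mm wide and 84 mm tall, standing loose on the table; origin at the middle of its foot. Leave it alone.
- wood_rib: Flat wooden rib, 45 x 104 x 9 mm, lying loose on the table; origin at the middle of its underside. Leave it alone.
Mind the look-alikes: they are no part of the job. There is more than one size of the roller; the job needs the largest.

How it is judged:
By the outcome, as a careful person would: the job done as asked, in the order asked, and still so for the second after the job is handed in, with the robot touching nothing.
It also fails if it takes over 64 s, if anything falls off the work surface, if the arm or the gripper's body presses on something with over 40 N, if the wrist force passes 120 N, or if a joint passes its speed limit or range.

## Working session

There is one attempt and no reset: what is moved stays moved. The work goes in short steps, each a Python script; the robot and the scene stay as the last script left them, time stands still between calls to the robot, and variables do not carry over. Pictures are saved under pics/ and viewed, and the job is handed in when it is done.

```bash
mkdir -p pics; python3 - <<'E'
from bench import bot
import cv2,numpy as np
np.set_printoptions(precision=4,suppress=True)
for n in ("scene","top","wrist"):
    im=bot.capture(n); cv2.imwrite(f"pics/{n}0.png",im[:,:,::-1])
    print(n,bot.camera_params(n))
s=bot.state();print(s,bot.tips_ahead)
E
```

```text
scene {'K': array([[392.1997,   0.    , 254.6094],
       [  0.    , 392.1997, 195.9624],
       [  0.    ,   0.    ,   1.    ]]), 'pose': array([[-0.5992, -0.5574,  0.5746, -0.2182],
       [-0.8006,  0.4163, -0.431 ,  0.6082],
       [ 0.001 , -0.7183, -0.6958,  0.8088],
       [ 0.    ,  0.    ,  0.    ,  1.    ]])}
top {'K': array([[464.6241,   0.    , 254.2432],
       [  0.    , 464.6241, 199.3476],
       [  0.    ,   0.    ,   1.    ]]), 'pose': array([[ 0.009 , -0.9907,  0.1358,  0.2546],
       [-0.9999, -0.007 ,  0.0152,  0.1233],
       [-0.0141, -0.136 , -0.9906,  1.1548],
       [ 0.    ,  0.    ,  0.    ,  1.    ]])}
wrist {'K': array([[329.7945,   0.    , 252.2317],
       [  0.    , 329.7945, 183.1414],
       [  0.    ,   0.    ,   1.    ]]), 'hand_eye': array([[-0.0003, -0.9658, -0.2592,  0.0649],
       [ 1.    , -0.0002, -0.0002,  0.0004],
       [ 0.0001, -0.2592,  0.9658, -0.129 ],
       [ 0.    ,  0.    ,  0.    ,  1.    ]])}
{'time': 0.15, 'joints': array([ 1.2342,  0.3837,  0.0438,  1.5992, -0.0179,  1.1612, -0.0499]), 'qvel': array([-0.0003, -0.0032, -0.001 , -0.0059,  0.0003, -0.0016,  0.0002]), 'joint_torque': array([  0.002 , -43.4055,   1.0268, -24.9979,   0.0107,   0.0072,
        -0.    ]), 'position': array([ 0.1536, -0.6309,  0.2442]), 'tcp_rot': array([-0.001 ,  0.9929,  0.1192, -0.0002]), 'wrist_force': array([-0.7307,  0.3459, -0.2013]), 'wrist_torque': array([ 0.0075,  0.0258, -0.0338]), 'width': 0.0850146580035745} 0.014
```

View pics/top0.png

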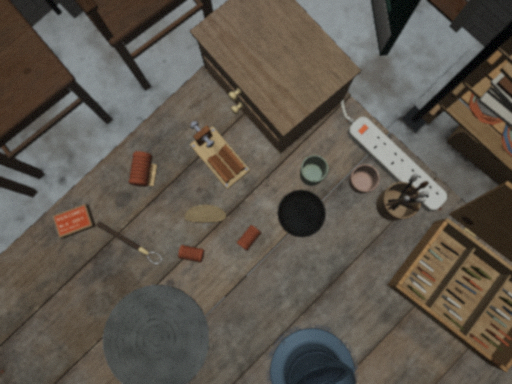

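View pics/scene0.png

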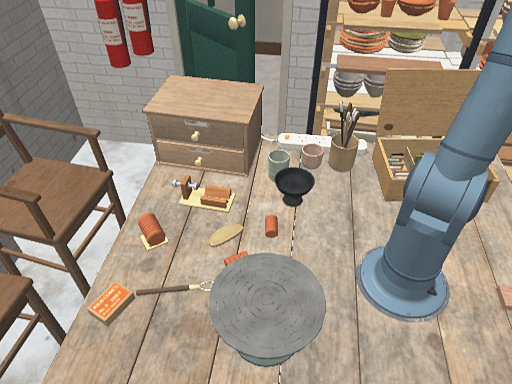

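The top view shows three terracotta rollers, at (141,168), (191,253) and (249,238). The one at (141,168) is the largest and lies on a rest. The jig is at (218,155), with its stop at the upper-left end. I'll enlarge both.

```bash
python3 - <<'E'
import cv2,numpy as np
a=cv2.imread("pics/top0.png");b=cv2.imread("pics/scene0.png")
A=cv2.resize(a[110:210,115:265],None,fx=5,fy=5,interpolation=cv2.INTER_CUBIC)
B=cv2.resize(b[165:255,125:255],None,fx=6,fy=6,interpolation=cv2.INTER_CUBIC)
cv2.imwrite("pics/cA.png",A);cv2.imwrite("pics/cB.png",B)
E
```

```text
(no output)
```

View pics/cA.png

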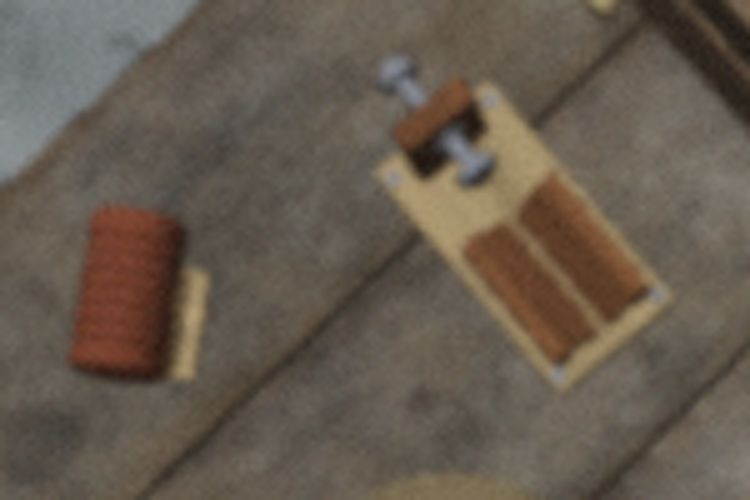

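View pics/cB.png

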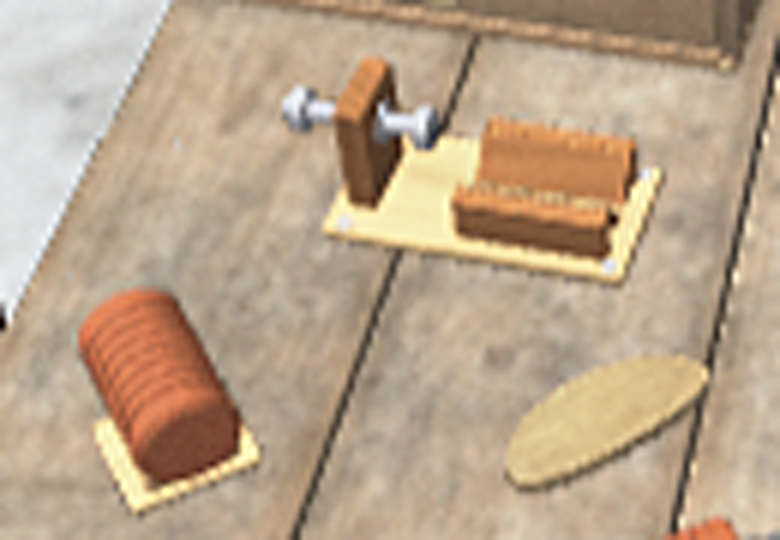

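The crops confirm it: the roller at (141,168) is the only one on a dowel rest, and it is clearly larger than the other two. Next I'll get rough positions from both views.

```bash
cat > h.py <<'E'
import numpy as np,cv2
from scipy.spatial.transform import Rotation as R
np.set_printoptions(precision=4,suppress=True)
def rot(q): return R.from_quat(np.roll(q,-1))
def quat(m): return np.roll(m.as_quat(),1)
def ray(uv,z,K,P):
    uv=np.atleast_2d(np.asarray(uv,float)); d=np.c_[uv,np.ones(len(uv))]@np.linalg.inv(K).T@P[:3,:3].T
    o=P[:3,3]; return o+d*((z-o[2])/d[:,2])[:,None]
def proj(p,K,P):
    p=np.atleast_2d(p); c=(p-P[:3,3])@P[:3,:3]; c=c@K.T; return c[:,:2]/c[:,2:]
def wristpose(s,HE):
    T=np.eye(4);T[:3,:3]=rot(s['tcp_rot']).as_matrix();T[:3,3]=s['position'];return T@HE
def down(yaw_y): # tool z down, tool y along angle yaw_y (world)
    y=np.array([np.cos(yaw_y),np.sin(yaw_y),0]);z=np.array([0,0,-1.]);x=np.cross(y,z)
    return quat(R.from_matrix(np.c_[x,y,z]))
E
python3 - <<'E'
from h import *
from bench import bot
c=bot.camera_params("top");K,P=c['K'],c['pose']
a=cv2.imread("pics/top0.png");hsv=cv2.cvtColor(a,cv2.COLOR_BGR2HSV)
m=((hsv[...,0]<12)&(hsv[...,1]>130)&(hsv[...,2]>50)).astype(np.uint8)*255
for ct in cv2.findContours(m,cv2.RETR_EXTERNAL,cv2.CHAIN_APPROX_NONE)[0]:
    if cv2.contourArea(ct)<80: continue
    r=cv2.minAreaRect(ct);b=ray(cv2.boxPoints(r),.037,K,P)
    print(r,b.mean(0)[:2],np.linalg.norm(b[1]-b[0]),np.linalg.norm(b[2]-b[1]),(b[1]-b[0])[:2],(b[2]-b[1])[:2])
# jig corners (crop px /5 + off): base corners z=.008
f=lambda l:np.array(l)/5+[115,110]
print(ray(f([[375,172],[490,84],[672,298],[562,390]]),.008,K,P))
print(ray(f([[393,178],[489,98],[656,295],[557,373]]),.008,K,P))
for n,px,z in (("cup",(364,178),.03),("tumbler",(313,169),.04),("rib",(205,214),.009),("bowl",(302,213),.1)): print(n,ray(px,z,K,P)[0,:2])
E
```

```text
((190.44595336914062, 252.82432556152344), (23.18025779724121, 12.658721923828125), 9.462321281433105) [0.2775 0.2922] 0.03007884950383298 0.055897776211867894 [ 0.0298 -0.0041] [-0.0086 -0.0552]
((248.4014892578125, 237.0780792236328), (11.828388214111328, 22.437355041503906), 37.5685920715332) [0.3163 0.1537] 0.05384641332744598 0.028503655452303715 [ 0.043  -0.0324] [-0.0172 -0.0227]
((71.78832244873047, 220.1678924560547), (20.162841796875, 32.80733108520508), 70.01689147949219) [0.3538 0.5829] 0.07887831068729254 0.050087455388720566 [ 0.028  -0.0737] [-0.0461 -0.0195]
((139.84999084472656, 168.04998779296875), (17.819091796875, 32.668338775634766), 8.130102157592773) [0.4838 0.4226] 0.08155245572633686 0.04445020842540498 [ 0.0812 -0.0078] [-0.0061 -0.044 ]
((481.4068603515625, 111.98491668701172), (39.623191833496094, 15.022266387939453), 42.87890625) [ 0.6302 -0.4198] 0.03914744163530194 0.09652515551923532 [ 0.0286 -0.0268] [-0.0691 -0.0674]
[[0.5514 0.3052 0.008 ]
 [0.5978 0.2478 0.008 ]
 [0.4872 0.1538 0.008 ]
 [0.44   0.2084 0.008 ]]
[[0.5483 0.296  0.008 ]
 [0.5904 0.2481 0.008 ]
 [0.4887 0.1618 0.008 ]
 [0.4486 0.211  0.008 ]]
cup [ 0.4635 -0.128 ]
tumbler [ 0.4831 -0.0022]
rib [0.3741 0.2628]
bowl [0.3685 0.0304]
```

Of the three, the roller at (141,168) measures 81 x 44 mm, which fits the 80 x 48 mm roller on its rest. The other two are about 56 x 30 mm. Next I'll check IK and joint choices for the hover and work poses.

```bash
python3 - <<'E'
from h import *
from bench import bot
s=bot.state();print(rot(s['tcp_rot']).as_matrix())
for n,p,ys in (("mid",(.11,-.44,.45),(-1.33+1.57,-1.33-1.57)),("rol",(.484,.423,.20),(1.475,1.475-np.pi)),("rolhi",(.33,.29,.45),(1.475,1.475-np.pi)),("jig",(.504,.216,.2),(.71+1.5708,.71-1.5708)),("jiglow",(.504,.216,.055),(.71+1.5708,.71-1.5708)),("push",(.46,.18,.055),(.71+1.5708,.71-1.5708))):
    for y in ys: print(n,round(y,2),bot.ik(p,down(y)))
# heights: chest corner in scene & top
for n,px in (("top",[(285,140),(280,128),(357,72)]),("scene",[(262,85),(258,172)])):
    c=bot.camera_params(n); print(n,ray(px,0,c['K'],c['pose']),ray(px,.2,c['K'],c['pose']))
E
```

```text
[[ 0.9716  0.2366 -0.0006]
 [ 0.2366 -0.9716  0.002 ]
 [-0.0001 -0.0021 -1.    ]]
mid 0.24 [ 1.3808 -0.1043 -0.1324  1.7332 -0.0138  1.5118  1.4899]
mid -2.9 [ 1.0354 -0.122   0.1793  1.7466  0.0217  1.5151 -1.6878]
rol 1.48 [-0.1476  0.5601 -0.8546  1.6241  0.451   1.1664  0.3672]
rol -1.67 [-0.988   0.4171  0.2623  1.668  -0.1199  1.0722 -2.3563]
rolhi 1.48 [ 0.1838 -0.1589 -0.8622  1.7313 -0.1206  1.5146  0.8097]
rolhi -1.67 [ 0.584  -0.2611 -1.1339  1.7245 -0.2363  1.5308 -2.1935]
jig 2.28 [ 0.5047  0.547  -1.2365  1.8464  0.5647  1.163   1.3548]
jig -0.86 [ 0.2875  0.3782 -0.9083  1.8535  0.3377  1.0731 -1.6118]
jiglow 2.28 [ 0.35    0.7178 -1.0353  1.9354  0.7693  0.9494  1.2138]
jiglow -0.86 [ 0.1476  0.5737 -0.7554  1.9433  0.5276  0.8316 -1.7565]
push 2.28 [ 0.56    0.7909 -1.2471  2.0586  0.9182  1.013   1.1094]
push -0.86 [ 0.2872  0.5221 -0.8586  2.0675  0.5566  0.796  -1.7715]
top [[ 0.5663  0.0639  0.    ]
 [ 0.5978  0.0767  0.    ]
 [ 0.7488 -0.123   0.    ]] [[ 0.5123  0.0742  0.2   ]
 [ 0.5383  0.0848  0.2   ]
 [ 0.6632 -0.0803  0.2   ]]
scene [[ 0.9658 -0.3178  0.    ]
 [ 0.5305  0.0333  0.    ]] [[ 0.673  -0.0888  0.2   ]
 [ 0.3454  0.1754  0.2   ]]
```

```bash
python3 - <<'E'
from h import *
from bench import bot
bot.line_to((.12,-.49,.44),velocity=.3)
j=bot.state()['joints'].copy(); j[0]-=2.05; bot.set_joints(j)
s=bot.state();print(s['time'],s['position'],s['joints'],rot(s['tcp_rot']).as_matrix()[:,1])
for n,p,ys in (("rol",(.484,.423,.20),(1.475,1.475-np.pi)),("jiglow",(.504,.216,.055),(.71+1.5708,.71-1.5708)),):
    for y in ys: print(n,round(y,2),bot.ik(p,down(y)))
E
```

```text
4.1333 [0.3803 0.3313 0.4383] [-0.8311 -0.0041  0.0322  1.6618  0.0005  1.4862 -0.0833] [ 0.7547  0.6561 -0.0023]
rol 1.48 [-0.8236  0.4101  0.0523  1.6592 -0.0237  1.0729  0.7107]
rol -1.67 [-0.9181  0.4123  0.1727  1.6643 -0.0785  1.0717 -2.3886]
jiglow 2.28 [-0.5811  0.4458  0.1186  1.9783 -0.0773  0.7218  1.8648]
jiglow -0.86 [-0.6414  0.4491  0.1897  1.9812 -0.1242  0.7221 -1.2375]
```

```bash
python3 - <<'E'
from h import *
from bench import bot
import pickle
HE=bot.camera_params("wrist")['hand_eye'];D={}
for n,p,y in (("jig",(.516,.227,.23),2.28),("rol",(.484,.423,.20),1.475)):
    bot.movep(p,down(y)); bot.hold(.15)
    s=bot.state(); im=bot.capture("wrist"); cv2.imwrite(f"pics/w_{n}.png",im[:,:,::-1]); D[n]=wristpose(s,HE); print(n,s['time'],s['position'],s['wrist_force'])
pickle.dump(D,open("poses.pkl","wb"))
E
```

```text
jig 5.95 [0.5161 0.2276 0.2306] [-0.1492  0.5243  0.8879]
rol 7.1583 [0.4854 0.4211 0.2004] [-0.5722  0.0883 -0.3437]
```

View pics/w_jig.png

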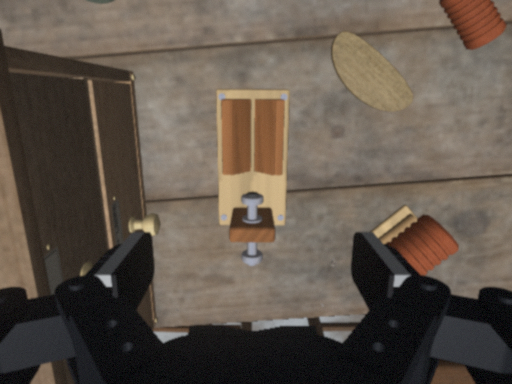

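View pics/w_rol.png

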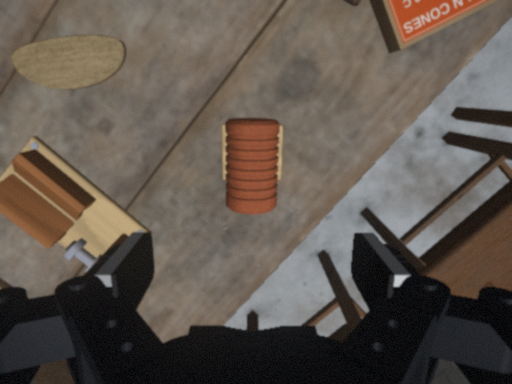

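The wrist view shows the jig centred near (252,157) with its open end up, and the roller at (252,167). I'll extract both by mask.

```bash
cat > m.py <<'E'
from h import *
from bench import bot
import pickle
D=pickle.load(open("poses.pkl","rb"));K=bot.camera_params("wrist")['K']
a=cv2.imread("pics/w_rol.png");hsv=cv2.cvtColor(a,cv2.COLOR_BGR2HSV)
m=((hsv[...,0]<12)&(hsv[...,1]>110)&(hsv[...,2]>40)).astype(np.uint8)*255
m[:100]=0;m[230:]=0;m[:,:200]=0;m[:,300:]=0
ct=max(cv2.findContours(m,cv2.RETR_EXTERNAL,cv2.CHAIN_APPROX_NONE)[0],key=cv2.contourArea)
r=cv2.minAreaRect(ct);print(r,cv2.boundingRect(ct))
P=D["rol"]
pts=ct[:,0,:]
L,Rr=[],[]
for v in range(128,203,3):
    row=pts[pts[:,1]==v][:,0]; L.append((row.min()-.5+.5-.5,v));Rr.append((row.max()+.5,v))
l=ray(L,.037,K,P);q=ray(Rr,.037,K,P);mid=(l+q)/2
d=np.polyfit(mid[:,0],mid[:,1],1);print("axis ang",np.degrees(np.arctan(d[0])),"width",np.linalg.norm(l-q,axis=1).mean())
top,bot_=pts[:,1].min()-.5,pts[:,1].max()+.5
print("ends px",top,bot_)
print(P[:3,3])
for v in (top,bot_):
    for z in (.061,.037,.013): print(v,z,ray((252,v),z,K,P)[0,:2])
a=cv2.imread("pics/w_jig.png")
cv2.imwrite("pics/cj.png",cv2.resize(a[80:275,200:305],None,fx=3,fy=3,interpolation=cv2.INTER_CUBIC))
cv2.imwrite("pics/cr.png",cv2.resize(a[80:240,210:300],None,fx=5,fy=3.7,interpolation=cv2.INTER_CUBIC))
hsv=cv2.cvtColor(a,cv2.COLOR_BGR2HSV)
cr=((hsv[...,0]>12)&(hsv[...,0]<28)&(hsv[...,1]>70)&(hsv[...,2]>140)).astype(np.uint8)*255
cr[:82]=0;cr[235:]=0;cr[:,:205]=0;cr[:,300:]=0
c2=np.vstack([c for c in cv2.findContours(cr,cv2.RETR_EXTERNAL,cv2.CHAIN_APPROX_NONE)[0] if cv2.contourArea(c)>10])
r=cv2.minAreaRect(c2);print(r);b=ray(cv2.boxPoints(r),.008,K,D["jig"]);print(b,b.mean(0),np.linalg.norm(b[1]-b[0]),np.linalg.norm(b[2]-b[1]))
e=b[1]-b[0];f=b[2]-b[1];e=e if np.linalg.norm(e)>.1 else f
print("ang",np.degrees(np.arctan2(e[1],e[0])))
E
python3 m.py
```

```text
((252.5, 166.0), (94.0, 53.0), 90.0) (226, 119, 54, 95)
axis ang -6.500963593151028 width 0.04497052379815467
ends px 118.5 213.5
[0.4208 0.4272 0.3294]
118.5 0.061 [0.4388 0.4248]
118.5 0.037 [0.4404 0.4246]
118.5 0.013 [0.442  0.4244]
213.5 0.061 [0.519  0.4168]
213.5 0.037 [0.5278 0.4159]
213.5 0.013 [0.5366 0.415 ]
((252.5, 161.5), (145.0, 73.0), 90.0)
[[0.487  0.1527 0.008 ]
 [0.4383 0.2094 0.008 ]
 [0.557  0.3175 0.008 ]
 [0.6118 0.2538 0.008 ]] [0.5235 0.2333 0.008 ] 0.07482960907610377 0.16048945011595778
ang 42.30185074714227
```

View pics/cj.png

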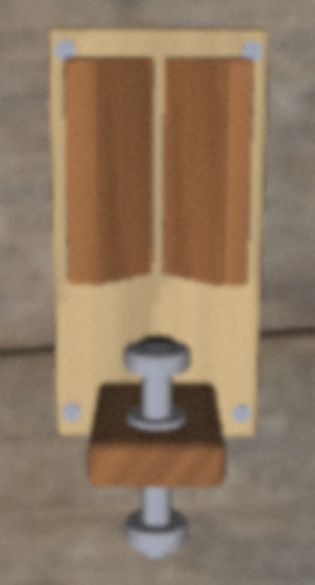

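The enlarged jig crop shows base corners at crop (50,29), (268,29), (57,435) and (255,435), with the V groove near crop x=157. I'll turn these into a jig pose.

```bash
cat > j.py <<'E'
from h import *
from bench import bot
import pickle
P=pickle.load(open("poses.pkl","rb"))["jig"];K=bot.camera_params("wrist")['K']
f=lambda l:np.array(l,float)/3+[200-1/3,80-1/3]
b=ray(f([[50,29],[268,29],[57,435],[255,435]]),.008,K,P)[:,:2]
w=ray(f([[65,49],[253,49],[72,412],[241,412]]),.009,K,P)[:,:2]
for q in (b,w):
    o=(q[0]+q[1])/2;t=(q[2]+q[3])/2;print("open mid",o,"stop mid",t,"len",np.linalg.norm(t-o),"wid",np.linalg.norm(q[0]-q[1]),np.linalg.norm(q[2]-q[3]),"ang",np.degrees(np.arctan2(*(t-o)[::-1])))
# flank tops z=.035 outer corners, groove
q=ray(f([[66,57],[252,57],[67,284],[247,284]]),.035,K,P)[:,:2]
o=(q[0]+q[1])/2;t=(q[2]+q[3])/2;print("V open",o,"V stop",t,np.linalg.norm(t-o),np.linalg.norm(q[0]-q[1]),np.degrees(np.arctan2(*(t-o)[::-1])))
c=ray(f([[157,355]]),.048,K,P);print("collar~",c)
u=(b[2]+b[3]-b[0]-b[1]);u/=np.linalg.norm(u);print(u,"collar dist from V open end",(c[0,:2]-o)@u, "V open rel base open",(o-(b[0]+b[1])/2)@u)
# from top picture: same
E
python3 j.py
```

```text
open mid [0.4628 0.1814] stop mid [0.5763 0.2774] len 0.14862311267181186 wid 0.07450650768741181 0.07534474276715306 ang 40.23393172499888
open mid [0.4678 0.1857] stop mid [0.5688 0.2712] len 0.13232174318745557 wid 0.06439357274604433 0.0637170720097217 ang 40.265976899113134
V open [0.4696 0.1873] V stop [0.5263 0.2351] 0.0741315658157359 0.059102016789243275 40.15285740860301
collar~ [[0.5422 0.2487 0.048 ]]
[0.7634 0.6459] collar dist from V open end 0.09509739653767946 V open rel base open 0.008995582325009402
```

```bash
python3 - <<'E'
from h import *
from bench import bot
y=np.radians(90-6.5)
bot.movep((.455,.335,.06),down(y)); bot.move_gripper(.048); bot.hold(.1)
print(bot.state()['wrist_force'])
t=bot.line_to((.455,.335,.004),velocity=.03,force_limit=4)
s=bot.state();print(t,s['time'],s['position'],s['width'],s['wrist_force'])
bot.line_to((.455,.335,.05),velocity=.2);bot.move_gripper(.078)
print(bot.state()['time'])
E
```

```text
[ 0.0421  0.1002 -0.3673]
True 9.9167 [0.4549 0.3349 0.0114] 0.04798725569353319 [-0.9798 -0.6892  4.0009]
10.675
```

```bash
python3 - <<'E'
from h import *
from bench import bot
y=np.radians(90-6.5)
bot.line_to((.455,.335,.13),velocity=.3)
bot.line_to((.481,.421,.13),velocity=.3)
print(bot.line_to((.481,.421,.0394),velocity=.12,force_limit=6)); bot.hold(.1)
print(bot.state()['wrist_force'],bot.state()['position'])
bot.move_gripper(.040);bot.hold(.2)
s=bot.state();print(s['time'],s['width'],s['wrist_force'],s['position'])
bot.line_to((.481,.421,.15),velocity=.12);bot.hold(.2)
s=bot.state();print(s['time'],s['width'],s['wrist_force'],s['wrist_torque'],s['position'])
im=bot.capture("wrist"); cv2.imwrite("pics/w_lift.png",im[:,:,::-1])
im=bot.capture("scene"); cv2.imwrite("pics/s_lift.png",cv2.resize(im[100:290,60:330,::-1],None,fx=2.5,fy=2.5))
E
```

```text
False
[-0.2918 -0.1767  0.0366] [0.4819 0.4217 0.0407]
13.1333 0.04597732744076157 [-1.2733 -2.0311  5.5417] [0.4816 0.4209 0.0405]
14.4083 0.04590670819080408 [-0.6119 -0.1956 -3.0835] [ 0.0066  0.0149 -0.0381] [0.4805 0.4205 0.1489]
```

View pics/w_lift.png

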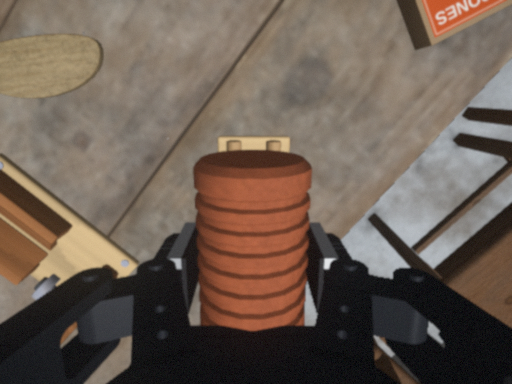

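View pics/s_lift.png

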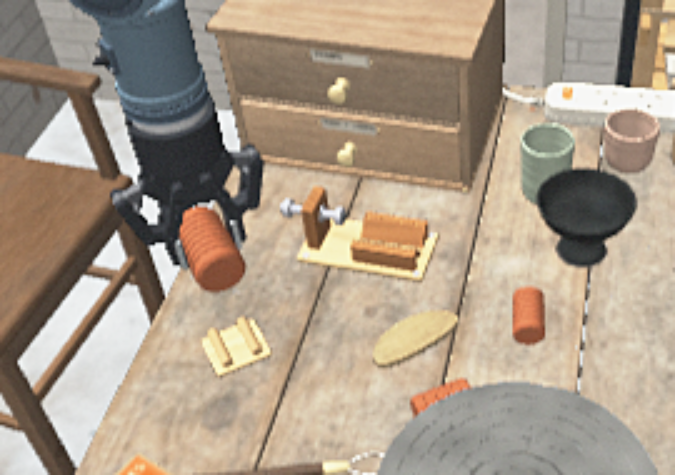

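The roller is held level and centred in the jaws: the end face spans rows 150–172, and I predicted 149–171. The empty rest is visible behind it. Next I carry it to the V.

```bash
cat >> h.py <<'E'
TH=np.radians(40.25);U=np.array([np.cos(TH),np.sin(TH)]);V=np.array([-U[1],U[0]]);O=np.array([.5037,.2160])
def J(x,y,z): return np.r_[O+x*U+y*V,z]
def jf(p): d=np.asarray(p)[:2]-O; return np.array([d@U,d@V,p[2]])
def ff(f): return np.array([f[:2]@U,f[:2]@V,f[2]])
QJ=down(TH+np.pi/2)
E
python3 - <<'E'
from h import *
from bench import bot
bot.movep(J(-.020,0,.13),QJ)
bot.line_to(J(-.020,0,.075),velocity=.12);bot.hold(.25)
s=bot.state();print(s['time'],jf(s['position']),ff(s['wrist_force']),rot(s['tcp_rot']).as_matrix())
im=bot.capture("scene"); cv2.imwrite("pics/s_pre.png",cv2.resize(im[150:240,150:270,::-1],None,fx=5,fy=5,interpolation=cv2.INTER_CUBIC))
im=bot.capture("wrist"); cv2.imwrite("pics/w_pre.png",im[:,:,::-1])
E
```

```text
16.3833 [-0.0191 -0.0002  0.076 ] [-0.3357  0.4635 -2.5061] [[-0.7633 -0.6461  0.0019]
 [-0.6461  0.7633  0.001 ]
 [-0.0021 -0.0005 -1.    ]]
```

View pics/s_pre.png

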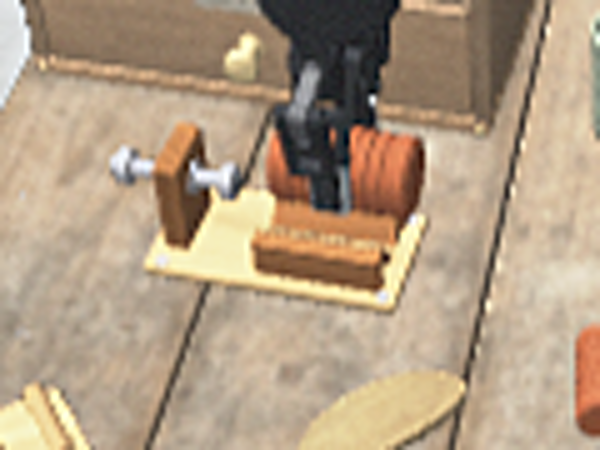

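View pics/w_pre.png

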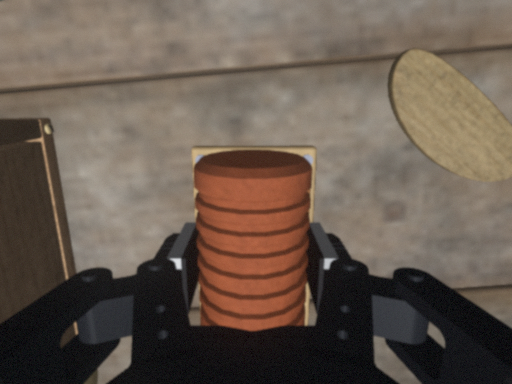

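The V base is centred at column 255 (edges 193 and 317) and the roller at about 253.5. That is about 1 mm off laterally, so I'll shift +0.8 mm in jig y and lower with a force guard.

```bash
python3 - <<'E'
from h import *
from bench import bot
bot.line_to(J(-.021,.0010,.060),velocity=.08);bot.hold(.2)
s=bot.state();print(jf(s['position']),ff(s['wrist_force']))
t=bot.line_to(J(-.021,.0010,.0485),velocity=.015,force_limit=2.2)
s=bot.state();print(t,s['time'],jf(s['position']),ff(s['wrist_force']),s['wrist_torque'])
E
```

```text
[-0.0207  0.0009  0.0602] [ 0.1189  0.1526 -2.9021]
True 17.6083 [-0.0211  0.0007  0.0511] [ 0.8124 -0.7126  3.306 ] [ 0.0016 -0.2602  0.026 ]
```

```bash
python3 - <<'E'
from h import *
from bench import bot
p=jf(bot.state()['position'])
bot.move_gripper(.068);bot.hold(.1)
s=bot.state();print(s['time'],jf(s['position']),ff(s['wrist_force']),s['width'])
bot.line_to(J(-.021,.001,.12),velocity=.15)
bot.line_to(J(-.03,.001,.20),velocity=.3);bot.hold(.15)
im=bot.capture("wrist"); cv2.imwrite("pics/w_laid.png",im[:,:,::-1]); s=bot.state(); 
import pickle; pickle.dump(wristpose(s,bot.camera_params("wrist")['hand_eye']),open("laid.pkl","wb"))
im=bot.capture("scene"); cv2.imwrite("pics/s_laid.png",cv2.resize(im[150:240,150:270,::-1],None,fx=5,fy=5,interpolation=cv2.INTER_CUBIC))
print(s['time'],s['position'],ff(s['wrist_force']))
E
```

```text
18.05 [-0.0231  0.0015  0.0499] [-0.53   -0.1451 -0.4805] 0.06778515632407242
19.2833 [0.4786 0.1967 0.1977] [ 0.709  -0.2601 -0.073 ]
```

View pics/s_laid.png

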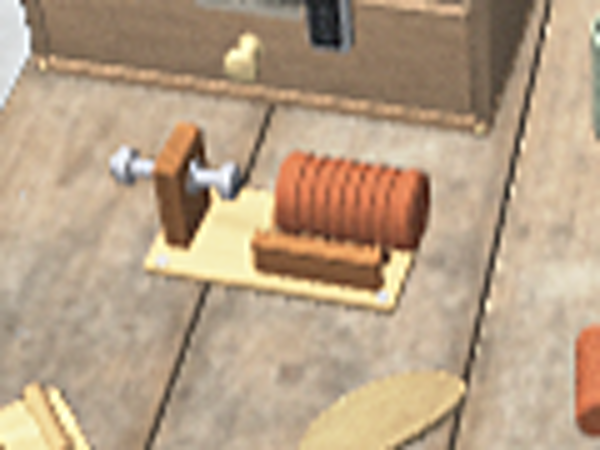

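View pics/w_laid.png

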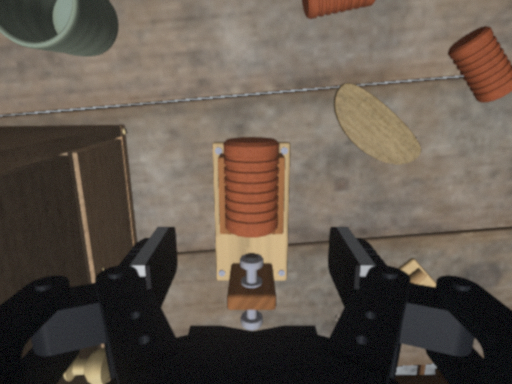

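The roller lies straight in the V: scene crop at (350,200), wrist columns 225–279 and rows 138–235, clear of the collar at (251,262). Next I close the fingers, tilt slightly so the tips lead, and push.

```bash
cat >> h.py <<'E'
# tilt tool z toward +jig x by a: rotate about axis (z x ... ) 
def tilt(a):
    ax=np.r_[V,0]; # rotating -z toward +U
    m=R.from_rotvec(-a*ax)*rot(QJ); return quat(m)
QT=tilt(np.radians(4))
E
python3 - <<'E'
from h import *
from bench import bot
print(rot(QT).as_matrix()[:,2]@np.r_[U,0], rot(QT).as_matrix()[:,2])
bot.movep(J(-.100,.0012,.12),QT); bot.move_gripper(0.0)
bot.line_to(J(-.100,.0012,.0525),velocity=.15);bot.hold(.2)
s=bot.state();print(s['time'],jf(s['position']),ff(s['wrist_force']),s['width'],bot.tips_ahead)
t=bot.line_to(J(-.055,.0012,.0525),velocity=.02,force_limit=5)
s=bot.state();print(t,s['time'],jf(s['position']),ff(s['wrist_force']))
im=bot.capture("scene"); cv2.imwrite("pics/s_push.png",cv2.resize(im[150:240,150:270,::-1],None,fx=5,fy=5,interpolation=cv2.INTER_CUBIC))
E
```

```text
0.06975647374412529 [ 0.0532  0.0451 -0.9976]
21.2917 [-0.0989  0.0008  0.0536] [-0.4931 -0.6478 -0.5446] 0.00014006327871165288 0.014
False 23.6917 [-0.055   0.0012  0.0525] [-1.0157  0.5672  0.9441]
```

View pics/s_push.png

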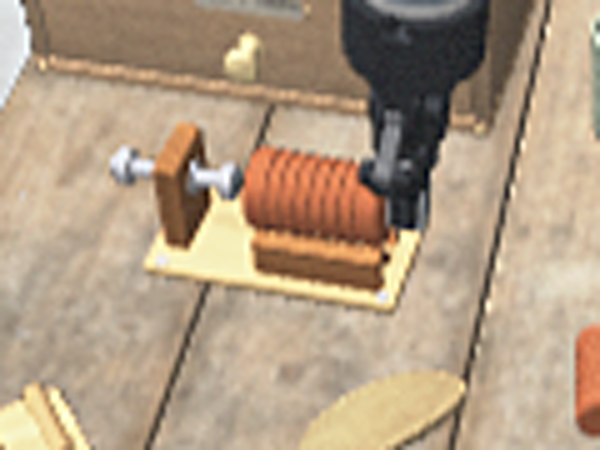

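The roller has slid most of the way and its end is close to the collar at crop (235,180). I'll push slowly from here with a force guard.

```bash
python3 - <<'E'
from h import *
from bench import bot
t=bot.line_to(J(-.030,.0012,.0525),velocity=.007,force_limit=5.5)
for i in range(3):
    s=bot.state();print(t,s['time'],jf(s['position']),ff(s['wrist_force'])); bot.hold(.1)
E
```

```text
True 25.625 [-0.0449  0.0014  0.0516] [-0.6684 -0.0108  0.6961]
True 25.725 [-0.0458  0.0017  0.0511] [-0.0583  0.2317 -0.6277]
True 25.825 [-0.0465  0.0018  0.0508] [-0.6336  0.107  -0.364 ]
```

```bash
python3 - <<'E'
from h import *
from bench import bot
bot.hold(.2)
s=bot.state();print(s['time'],jf(s['position']),ff(s['wrist_force']),s['qvel'])
im=bot.capture("scene"); cv2.imwrite("pics/s_push2.png",cv2.resize(im[150:240,150:270,::-1],None,fx=5,fy=5,interpolation=cv2.INTER_CUBIC))
E
```

```text
26.125 [-0.0471  0.0019  0.0507] [0.0879 0.0872 0.3653] [-0.0005 -0.0023  0.001  -0.0004 -0.0003  0.0009 -0.0009]
```

View pics/s_push2.png

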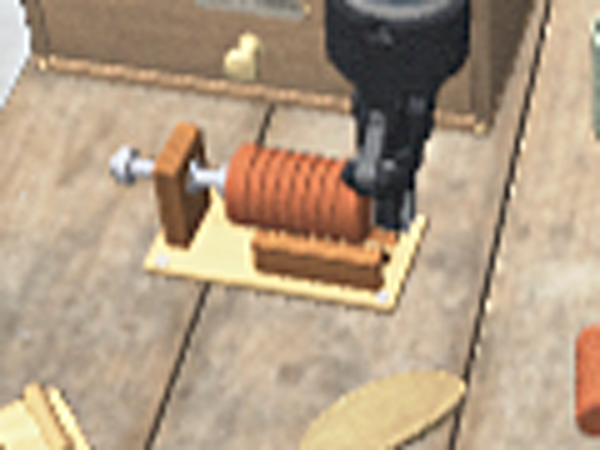

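Contact was felt at TCP x ≈ -0.045, but the guarded stop relaxes back about 2 mm. I'll press with small position steps instead, reading the force at each one.

```bash
python3 - <<'E'
from h import *
from bench import bot
x=-.0465
while x<-.040:
    t=bot.line_to(J(x,.0012,.0525),velocity=.008,force_limit=9)
    bot.hold(.12)
    F=[ff(bot.state()['wrist_force'])]; bot.hold(.02);F.append(ff(bot.state()['wrist_force'])); F=np.mean(F,0)
    s=bot.state();print(round(x,4),t,round(s['time'],2),jf(s['position']),F)
    if t or F[0]<-6: break
    x+=.0005
E
```

```text
-0.0465 False 26.7 [-0.0465  0.0012  0.0525] [ 0.2953 -0.1654 -0.0623]
-0.046 False 27.08 [-0.046   0.0012  0.0525] [-0.5164 -0.1077 -0.036 ]
-0.0455 False 27.47 [-0.0455  0.0012  0.0525] [-0.1701 -0.417  -0.2044]
-0.045 False 27.85 [-0.045   0.0012  0.0525] [0.339  0.077  0.6745]
-0.0445 False 28.23 [-0.0445  0.0012  0.0525] [0.1153 0.3614 0.0375]
-0.044 False 28.62 [-0.044   0.0012  0.0525] [-0.4823 -0.2453  0.1352]
-0.0435 False 29.0 [-0.044   0.0012  0.0524] [-1.0599  0.5527  1.2741]
-0.043 False 29.38 [-0.0439  0.0012  0.0522] [-3.7644  0.1356  1.942 ]
-0.0425 False 29.77 [-0.0439  0.0013  0.0521] [-4.8355  0.3637  2.9845]
-0.042 False 30.15 [-0.0438  0.0012  0.052 ] [-4.8441  0.261   3.1322]
-0.0415 False 30.53 [-0.0438  0.0013  0.0519] [-6.5195  0.3052  3.8416]
```

```bash
python3 - <<'E'
from h import *
from bench import bot
x=-.0410
while x<-.036:
    t=bot.line_to(J(x,.0012,.0525),velocity=.008,force_limit=7)
    bot.hold(.1)
    F=[]
    for i in range(3): F.append(ff(bot.state()['wrist_force'])); bot.hold(.02)
    F=np.mean(F,0)
    s=bot.state();print(round(x,4),t,round(s['time'],2),jf(s['position']),F)
    if t or F[0]<-11: break
    x+=.0005
for i in range(8):
    bot.hold(.1); print(ff(bot.state()['wrist_force']))
s=bot.state();print(s['time'],jf(s['position']))
E
```

```text
-0.041 False 30.93 [-0.0438  0.0013  0.0517] [-6.9181  0.2025  3.9803]
-0.0405 False 31.33 [-0.0438  0.0013  0.0516] [-7.6105  0.062   4.6015]
-0.04 False 31.73 [-0.0437  0.0013  0.0514] [-8.0442 -0.4145  4.7102]
-0.0395 False 32.13 [-0.0437  0.0013  0.0513] [-8.3247 -0.5298  5.0937]
-0.039 False 32.53 [-0.0437  0.0013  0.0512] [-9.1989  0.1659  5.1089]
-0.0385 False 32.93 [-0.0437  0.0013  0.051 ] [-9.9568 -0.1759  5.9402]
-0.038 False 33.33 [-0.0437  0.0013  0.0509] [-10.4315  -0.0231   5.8897]
-0.0375 False 33.73 [-0.0437  0.0013  0.0508] [-10.7405  -0.5056   5.938 ]
-0.037 False 34.13 [-0.0436  0.0013  0.0506] [-11.6681  -0.1995   6.6317]
[-11.285   -0.6196   6.4413]
[-11.6142  -0.3955   6.8307]
[-11.1463  -0.4517   5.4379]
[-11.8189   0.0268   7.666 ]
[-11.4125  -0.2139   6.7933]
[-11.4615  -0.4308   6.18  ]
[-11.7787  -0.1668   6.0875]
[-11.4545  -0.2483   6.6252]
34.9333 [-0.0436  0.0013  0.0507]
```

The force rises while the position stays put, so the roller is against the rigid collar. The coupled down-force of about 6 N adds flank friction. I'll take it off by raising z slightly, then hold the press again.

```bash
python3 - <<'E'
from h import *
from bench import bot
for z in (.0530,.0535,.0540,.0545):
    bot.line_to(J(-.0370,.0012,z),velocity=.008,force_limit=6); bot.hold(.12)
    F=ff(bot.state()['wrist_force']);print(z,jf(bot.state()['position']),F)
    if F[2]<3: break
bot.hold(.1)
for i in range(6):
    bot.hold(.1); print(ff(bot.state()['wrist_force']))
s=bot.state();print(s['time'],jf(s['position']))
im=bot.capture("scene"); cv2.imwrite("pics/s_press.png",cv2.resize(im[150:240,150:270,::-1],None,fx=5,fy=5,interpolation=cv2.INTER_CUBIC))
E
```

```text
0.053 [-0.0436  0.0013  0.0507] [-9.5542  0.3311  3.703 ]
0.0535 [-0.0436  0.0014  0.0508] [-8.8628 -0.7601  0.131 ]
[-9.3351  0.1117  0.3331]
[-9.2751 -0.3693  0.4018]
[-8.6824  0.0793  0.6868]
[-8.5808 -0.5328  0.454 ]
[-8.8056 -1.1992 -0.0975]
[-8.6751 -0.8004  0.4856]
36.3667 [-0.0436  0.0013  0.0508]
```

View pics/s_press.png

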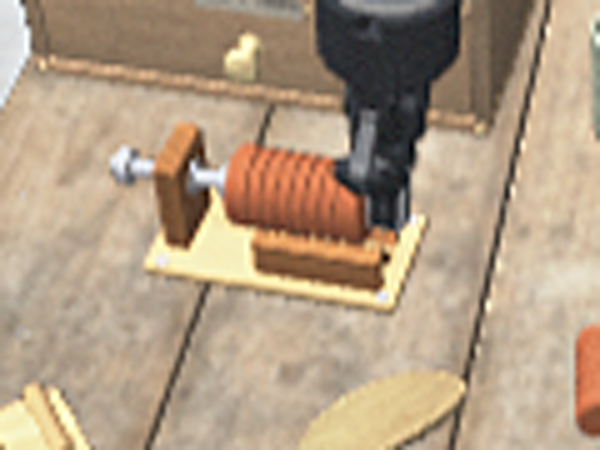

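Now it's 8.8 N with almost no vertical load. I'll add a little margin for friction, hold, and then back off along -x.

```bash
python3 - <<'E'
from h import *
from bench import bot
for x,z in ((-.0360,.0538),(-.0350,.0541)):
    bot.line_to(J(x,.0012,z),velocity=.008,force_limit=6); bot.hold(.1); print(ff(bot.state()['wrist_force']))
for i in range(6):
    bot.hold(.1); print(ff(bot.state()['wrist_force']))
s=bot.state();print(s['time'],jf(s['position']))
bot.line_to(J(-.0435,.0012,.0518),velocity=.01);s=bot.state();print(jf(s['position']),ff(s['wrist_force']))
bot.line_to(J(-.050,.0012,.0518),velocity=.02);s=bot.state();print(jf(s['position']),ff(s['wrist_force']))
bot.line_to(J(-.085,.0012,.0525),velocity=.08)
bot.line_to(J(-.10,.0012,.13),velocity=.2)
bot.movep(J(-.02,.001,.23),QJ);bot.hold(.2)
s=bot.state();im=bot.capture("wrist"); cv2.imwrite("pics/w_end.png",im[:,:,::-1])
import pickle;pickle.dump(wristpose(s,bot.camera_params("wrist")['hand_eye']),open("end.pkl","wb"))
cv2.imwrite("pics/w_endc.png",cv2.resize(im[100:300,190:320,::-1],None,fx=3,fy=3,interpolation=cv2.INTER_CUBIC))
im=bot.capture("scene"); cv2.imwrite("pics/s_end.png",cv2.resize(im[140:260,120:330,::-1],None,fx=3.5,fy=3.5,interpolation=cv2.INTER_CUBIC))
cv2.imwrite("pics/top_end.png",bot.capture("top")[:,:,::-1]);print(bot.state()['time'])
E
```

```text
[-10.3836  -1.1341   0.5473]
[-11.2514  -1.1619   1.5028]
[-11.2445  -1.2092   0.5815]
[-12.0789  -0.6138   0.7431]
[-11.9085  -0.573    2.3766]
[-11.0665  -0.003    0.2847]
[-11.5859  -0.4959   1.3806]
[-11.5247  -1.5562   1.6001]
37.7833 [-0.0436  0.0014  0.0508]
[-0.044   0.0013  0.0516] [-4.4789  0.2957 -2.6249]
[-0.0481  0.001   0.0528] [-0.7588  0.6015 -0.3251]
41.35
```

View pics/w_endc.png

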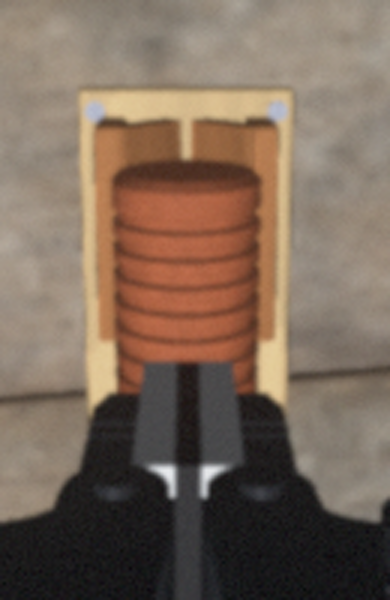

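View pics/s_end.png

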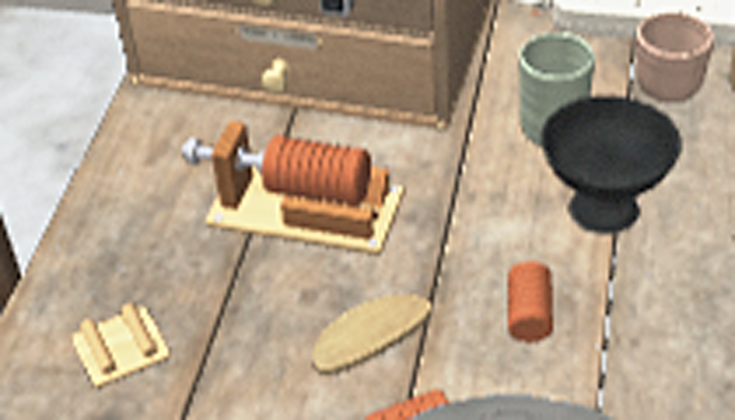

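View pics/top_end.png

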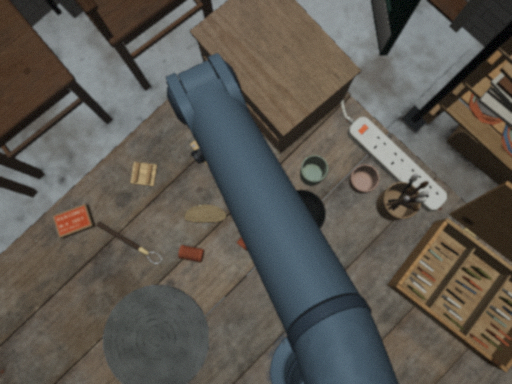

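```bash
python3 - <<'E'
from h import *
from bench import bot
bot.line_to(J(.06,.001,.22),velocity=.15);bot.hold(.2)
s=bot.state();im=bot.capture("wrist"); cv2.imwrite("pics/w_end2.png",cv2.resize(im[60:230,190:320,::-1],None,fx=3.5,fy=3.5,interpolation=cv2.INTER_CUBIC))
print(s['time'])
E
```

```text
42.2333
```

View pics/w_end2.png

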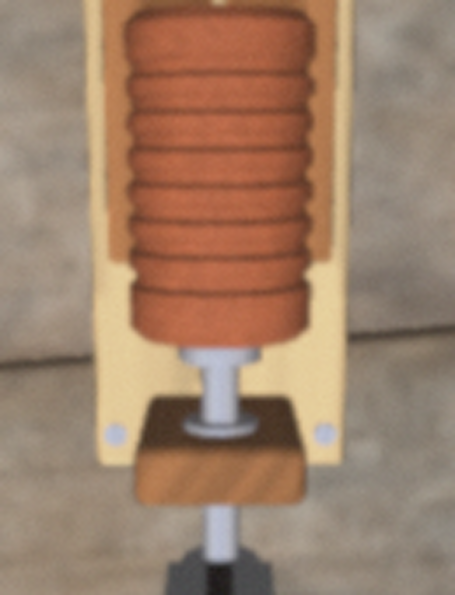

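The roller's end at crop (220,343) sits directly on the collar at crop (220,352) with no gap. It is parallel to the V on both flanks, and the gripper is clear. I'm handing it in.

```bash
python3 - <<'E'
from bench import bot
print(bot.sign_off())
E
```

```text
the job is handed in; nothing more can be done
None
```

I took the largest roller (81 x 44 mm by camera, on the dowel rest) off its rest and laid it in the V. With closed fingertips I then pushed it home on the stop screw and handed the job in at about 42 s.

- **Press:** Home showed as a clear stall in position while the force kept rising. I held it twice at 11–12 N wrist force, about 0.8 s and 0.6 s. Allowing for up to 3 N of sliding friction, that leaves at least 8 N on the stop for the second hold. The highest wrist force I read was about 12 N.
- **Final pictures:** The roller lies straight on both flanks with its end on the collar and no visible gap. The cup, tumbler and rib look unmoved, and the gripper is touching nothing.
- **What disagreed:**
    - The first force-guarded push stopped early and sprang back about 2 mm, so I pressed in small position steps instead.
    - During the first hold the tool also pressed down by about 6 N. I took most of that off (to about 0.3–2.4 N) before the second hold.
    - When I backed off, the tool pulled up on the roller with about 2.6 N for a moment. The pictures after that still showed it seated.

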